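# Open a photometer's filter bay

## Robot

A 6-joint arm with a two-finger parallel gripper is mounted at the origin on the work surface. World frame = base frame: x ahead of the robot, y to its left, z up, the work surface at z = 0. Lengths are in m, angles in degrees, forces in N, time in s.
With the tool pointing down it reaches from about 0.3 to 0.75 m from the base axis. Payload 8.5 kg.
Tool frame: the origin (TCP) lies between the finger pads; the fingertips stand 8 mm ahead of it and the grasp point (between the pads) lies 11 mm behind it; y points along the fingers, z is the direction in which the jaws open and shut, and the axes are right-handed (so a half turn about y gives the same grasp; the last joint's range is limited). The gripper opens to 85 mm and grips with 20 to 120 N. Pads are 22 mm wide; open, the fingers measure 114 mm over their backs; the gripper's body (76 mm by 85 mm) begins 54 mm behind the grasp point. The pads swing forward as they close: fully open they stand 13 mm farther back than shut.
Start: joints at [64.097, 21.807, 74.336, -0, 83.858, -12.336], TCP at [0.129, 0.535, 0.218] pointing down, gripper open.
Joint ranges: [-178.18, 178.18], [-50.72, 133.34], [12.68, 142.11], [-81.47, 261.47], [9.98, 163.14], [-165.26, 165.26]. Speed limits (degrees/s): [136.94, 136.94, 180, 180, 180, 180].

## Interface

Orientations are given as a 3x3 rotation matrix whose columns are the frame's x, y, z axes.
In Python, from rig import env, get_image gives the robot as it stands.
- The arm moves only by the tool move_arm, never from a script. Its argument "targets" is one flat list of numbers, 6 for each row, row after row: the shift along the tool's x, y, z in mm, then the turn, a rotation vector about the tool's x, y, z in rad. A call has exactly 5 rows; each row shifts and turns the commanded pose from where the row before left it, along the tool's axes as they then stand; what a row does not reach is not made up. A row lasts 1/8 s, in which the tool goes at most 62.5 mm and 10.7 degrees, less where a joint would pass 70% of its speed; a pose out of reach is approached as far as the arm can. A call is refused whole if a number of a shift passes 62.5 or a number of a turn 0.188, either way. A call with a gripper value outside its range is refused whole. "hand" is the opening, from -1 (shut) to 1 (fully open), so that 0 is half open, set as the call begins (left out, the last holds). The fingers move at their own pace and stop on an object; "squeeze" is the grip in N (left out, the last holds). Time passes only in rows, so rows that do not move let the fingers close, or fill a call up. It gives the time, the measured TCP pose, the force and the opening at its end, in the units of the state.
- env.observe(): the state, without advancing time (a new reading comes with each control period).
- get_image(name): name is "side" or "top" or "wrist"; returns a dict with "pixels" (480x640x3 uint8, red, green, blue), "z_map" (480x640 float32, m along the optical axis (not along the pixel's ray), 0 where there is no reading), "intrinsics" (3x3 intrinsics, pixels), "k1" (the pictures are not rectified: a ray, as slopes to the right and down, at radius r is drawn at 1 + k1 r^2 times it, then the intrinsics apply), "R" (3x3) and "t" (3): a world point X has camera coordinates R X + t; the wrist camera has in their place "mount" (4x4, takes a point from camera to tool coordinates, whose origin is the TCP and whose axes are the tool frame's). Camera axes: x right, y down, z forward; pixel columns grow to the right and rows downward; lengths in m; the calibration is good to about 2 mm. A picture is of the moment at which its call begins: read the wrist's pose just before it.
- env.close_job(): hands the job in, once; it reports no verdict.
The state is a dict: "time_s": time; "q": joint angles; "qvel": joint speeds; "joint_efforts": joint torques, N m; "position": TCP position; "tool_rot": TCP orientation; "ft_force": force on the tool from outside, world axes, zero at the start; "wrist_torque": the same for the moment, N m; "grip_width": finger opening in m.
Only numpy, scipy, OpenCV 4.12 (cv2) and the standard library are available. Lean on these libraries where they do the work, as an engineer would, in place of code of your own. Each camera call takes 0.05 s, during which the arm holds its last target.

## Task

Open the filter bay of the photometer whose white cover has the round window, so that its filter can be changed: with closed fingertips press the black snap tab behind that cover fully in, then push the cover back along its guides by its ridge until the bay is completely uncovered, and leave it lying flat on the instrument. Only press and push: never lift the cover. Leave the photometer with the square window shut with its tab out, and do not disturb the other things on the bench.

Things in the scene. Friction and masses are not known exactly. Their poses are not given: they have to be found in the camera images.
- reader_round: the photometer to be opened: grey, fixed to the bench, 232 long (x) x 130 wide (y) x 70 mm to its flat top; its white cover has a ROUND dark window. Origin: centre of its underside, on the bench. +x runs from its front (display) to its rear. A 9 mm high ledge stands on the top before the cover at x = -81 to -73 mm, an end stop 10 mm high at x = 108 to 116 mm.
- bay_round (a point): centre of that photometer's filter bay (opening 56 x 56 mm under the shut cover), level with the instrument's flat top, at x = -29 mm, y = 0 in its frame. Side guides 12 mm high run along the top at |y| = 39 to 46 mm; beside the bay they carry lips reaching in to |y| = 32 mm, up to 15 mm above the top.
- cover_round: loose white cover of that photometer, plate 84 (x) x 76 (y) x 6 mm, round window 52 mm across. Origin: centre of its underside. Shut: x = -29, y = 0, z = 74 mm in the photometer's frame, under the lips, its rear edge blocked by the tab. With the tab fully in it slides to the photometer's +x, over the tab, 95 mm to the end stop (70 mm uncovers the bay); about 0.12 kg, slides with about 1 N.
- ridge_round (a point): push point on that cover: centre of the front (-x) face of the upstanding ridge along its front edge. The ridge is 50 wide (y), 8 thick (x) and stands 18 mm above the plate's top face; the point is 9 mm above that face and 42 mm before the cover's middle. Axes as the cover's.
- tab_round_top (a point): centre of the top face of that photometer's black ribbed snap tab, 32 (x) x 40 (y) mm, 2 mm behind the shut cover; pressed straight down. It stands 12 mm above the instrument's flat top when out, 2 mm when fully in (the cover's underside is 4 mm, its plate's top face 10 mm above the flat top). Axes as the photometer's.
- tab_round (a joint): travel of that tab: 0 fully out, 0.010 m fully in (a firm stop); starts nearly out. It takes about 4 N to move, and stays where it is pushed.
- reader_square: the other photometer, alike in size and layout, whose cover has a SQUARE dark window; origin and axes as for the first. To be left shut.
- cover_square: its cover, same size, with a square dark window 48 mm; origin as for the first cover
- tab_square (a joint): travel of its snap tab, 0 out to 0.010 m in; to be left alone
- tube_block_mid (a point): bystander, loose: blue block of micro-tubes, 70 x 50 mm, 43 mm tall; the point is 15 mm above the bench
- reagent_bottle_mid (a point): bystander, loose: small white bottle, 48 mm diameter, 95 mm tall; the point is at its middle, about half-way up
- beaker_mid (a point): bystander, loose: small glass beaker, 64 mm across, 75 mm tall; the point is at its middle, about half-way up
- tip_box_mid (a point): bystander, loose: clear and grey pipette-tip box, 122 x 82 x 58 mm; the point is at its middle, about half-way up
- filter_frame_mid (a point): bystander, loose: spare filter in a black frame, 44 x 44 x 6 mm, lying flat; the point is at its middle, about half-way up
- pipette_mid (a point): bystander, loose: white hand pipette, about 235 mm long, 26 mm thick, lying flat; the point is near its middle, at mid thickness
- buffer_jar_mid (a point): bystander, loose: amber jar, 60 mm diameter, 70 mm tall; the point is at its middle, about half-way up
Not all that is in view belongs to the job. Leave any yellow look-alike of the cover_round alone. What is shaped like the cover_square but green is not meant.

How it is judged (in metres and radians):
On the way, in this order (a step that is already met when the one before it is completed fails the run):
1. the tab of the round-window photometer is pressed fully in while its cover is still shut (value of joint tab_round above 0.0085 m and x of cover_round in the frame of reader_round below -0.015 m), for 0.2 s.
2. its cover has been pushed back so that the bay is uncovered (x of cover_round in the frame of reader_round above 0.039 m), for 0.2 s.
At the end, for the whole second after the job is handed in: The round-window cover lies flat and at rest between its guides (height within 3 mm, tilt under 0.06 rad, within 6 mm of the middle), slid back at least 68 mm from shut so that the bay is uncovered, and not past the end stop; the square-window photometer is still shut with its tab out (x of cover_round in the frame of reader_round between 0.039 and 0.072 m and z of cover_round in the frame of reader_round between 0.071 and 0.077 m and angle between cover_round's own z axis and vertical below 0.06 rad and y of cover_round in the frame of reader_round between -0.006 and 0.006 m and linear speed of cover_round below 0.01 m/s and x of cover_square in the frame of reader_square below -0.02 m and value of joint tab_square below 0.005 m); the robot touches nothing.
It fails at once if the round-window cover is lifted (more than 8 mm) or tipped up (z of cover_round in the frame of reader_round above 0.082 m or angle between cover_round's own z axis and vertical above 0.2 rad).
It fails at once if the square-window photometer's tab is pressed (5 mm) or its cover moved (10 mm) (value of joint tab_square above 0.005 m or distance of cover_square from where it was at the start of the episode above 0.01 m).
It fails at once if a bystander is moved by more than 25 mm (distance of any of tube_block_mid, reagent_bottle_mid, beaker_mid, tip_box_mid, filter_frame_mid, pipette_mid, buffer_jar_mid from where it was at the start of the episode above 0.025 m).
It also fails if it takes over 40 s, if anything falls off the work surface, if the arm or the gripper's body presses on something with over 40 N, if the wrist force passes 120 N, or if a joint passes its speed limit or range.

## Working session

There is one attempt and no reset: what is moved stays moved. The work goes in short steps, Python scripts to look and compute and a tool call to move; the robot and the scene stay as the last step left them, time stands still between calls to the robot, and variables do not carry over. Pictures are saved under pics/ and viewed, and the job is handed in when it is done.

Besides the shell and the picture viewer there is one more tool, called as name(argument=value, ...) on one line, values as JSON. move_arm: Moves the arm, as the interface text tells. Its arguments: {"type":"object","properties":{"targets":{"type":"array"},"hand":{"type":"number"},"squeeze":{"type":"number"}},"required":["targets"]}

```bash
ls; mkdir -p pics; cat > h.py <<'E'
import numpy as np, cv2
from rig import env, get_image
E
python3 - <<'E'
from h import *
s=env.observe(); print(s['time_s'],s['position'],s['tool_rot'],s['grip_width'],s['ft_force'])
import pickle
for n in ['top','side','wrist']:
    im=get_image(n); cv2.imwrite(f'pics/{n}0.png',im['pixels'][:,:,::-1]); pickle.dump(im,open(f'{n}0.pkl','wb'))
    print(n,im['intrinsics'],im['k1'],im.get('R'),im.get('t'),im.get('mount'))
E
```

```text
pics
0.0 [0.12886532 0.53436674 0.21718891] [[ 9.72102579e-01 -6.83133047e-04  2.34555130e-01]
 [-2.34555868e-01 -1.35167928e-03  9.72101701e-01]
 [-3.47031488e-04 -9.99998853e-01 -1.47420378e-03]] 0.08535580236581038 [0.05962578 0.17399037 0.85845274]
top [[541.74062364   0.         319.71857009]
 [  0.         541.74062364 242.72920269]
 [  0.           0.           1.        ]] -0.1373691572933616 [[ 0.00833674 -0.99988527 -0.01264724]
 [-0.99821799 -0.00757416 -0.05919022]
 [ 0.05908764  0.01311816 -0.9981666 ]] [-0.00277706  0.50406019  1.20790214] None
side [[491.081203     0.         328.28856568]
 [  0.         491.081203   236.09539241]
 [  0.           0.           1.        ]] 0.029986950456445026 [[ 0.80675562 -0.59048894 -0.02163763]
 [-0.32887258 -0.41829675 -0.84668214]
 [ 0.49090549  0.6901816  -0.53165887]] [-0.38981426  0.25314128  0.84172805] None
wrist [[381.69830409   0.         321.69278792]
 [  0.         381.69830409 242.86862699]
 [  0.           0.           1.        ]] 0.01919987983564166 None None [[-7.92633443e-05  9.59578069e-01  2.81442576e-01 -7.27560097e-02]
 [ 7.12652446e-04 -2.81442452e-01  9.59577844e-01 -1.56488437e-01]
 [ 9.99999743e-01  2.76630089e-04 -6.61537588e-04 -2.26953806e-04]
 [ 0.00000000e+00  0.00000000e+00  0.00000000e+00  1.00000000e+00]]
```

View pics/top0.png

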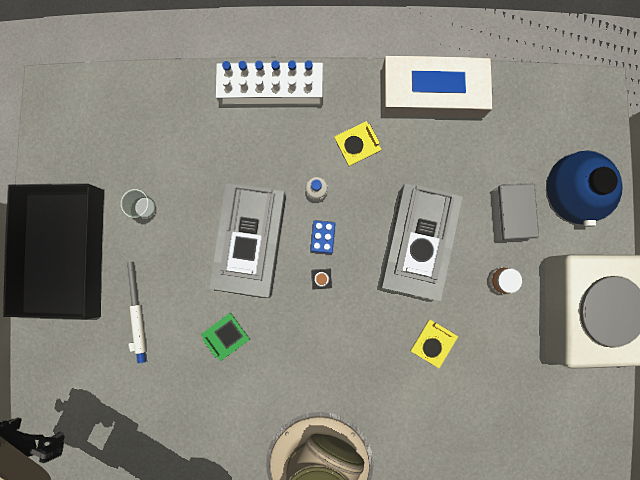

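View pics/side0.png

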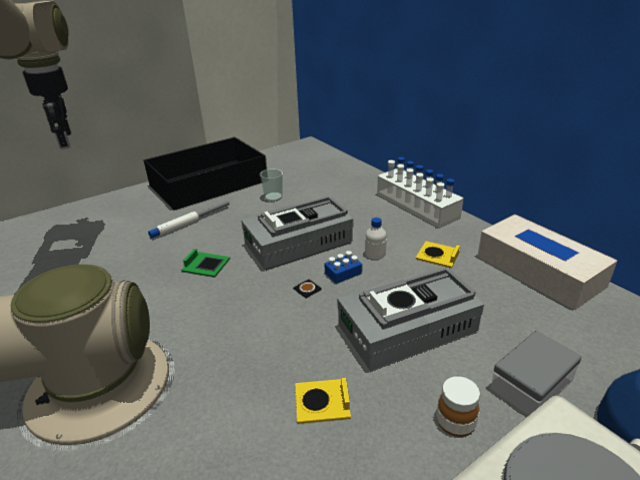

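View pics/wrist0.png

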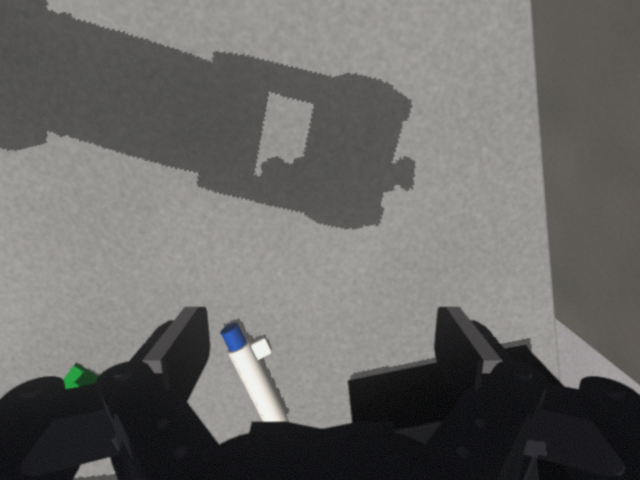

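The round-window photometer is on the right in the top view, with its cover at about (422,250) and its tab at (427,227). The square-window one is at (247,242). I'll deproject the depth to get its pose.

```bash
cat >> h.py <<'E'
import pickle
def cloud(im,R=None,t=None):
    K=im['intrinsics'];k1=im['k1'];h,w=im['z_map'].shape
    u,v=np.meshgrid(np.arange(w),np.arange(h))
    p=np.stack([u,v],-1).reshape(-1,1,2).astype(float)
    n=cv2.undistortPoints(p,K,np.array([k1,0,0,0,0.]),None,None).reshape(h,w,2) if True else 0
    z=im['z_map'][...,None].astype(float)
    c=np.concatenate([n*z,z],-1)
    if R is None: R,t=im['R'],im['t']
    X=(c-t)@R
    X[im['z_map']==0]=np.nan
    return X
E
python3 - <<'E'
from h import *
for n in ['top','side']:
    im=pickle.load(open(n+'0.pkl','rb')); X=cloud(im)
    px=im['pixels'][:,:,::-1]
    roi=(slice(170,310),slice(370,480)) if n=='top' else (slice(255,370),slice(325,500))
    P=X[roi].reshape(-1,3)
    top=P[(P[:,2]>0.064)&(P[:,2]<0.098)]
    print(n,'bench z',np.nanmedian(X[380:400,270:300,2]), 'n',len(top), np.histogram(P[:,2],bins=np.arange(-.01,.12,.004)))
    r=cv2.minAreaRect((top[:,:2]*1000).astype(np.float32)); print(r)
    for p in ([(422,250),(427,227),(421,236),(413,272),(392,270),(440,190)] if n=='top' else [(400,299),(428,290),(385,305)]): print(p,X[p[1],p[0]])
    c=px[roi]; cv2.imwrite(f'pics/{n}_crop0.png',cv2.resize(c,None,fx=4,fy=4,interpolation=cv2.INTER_NEAREST))
E
```

```text
top bench z 0.0010192230664497464 n 6344 (array([  12,  718, 4532, 3161,  227,   17,   18,   18,   17,   15,   19,
         18,   23,   18,   22,   29,   25,   22,   53,  942, 2241,  721,
        985, 1026,  340,   28,   24,   54,   11,    1,    0,    0]), array([-0.01 , -0.006, -0.002,  0.002,  0.006,  0.01 ,  0.014,  0.018,
        0.022,  0.026,  0.03 ,  0.034,  0.038,  0.042,  0.046,  0.05 ,
        0.054,  0.058,  0.062,  0.066,  0.07 ,  0.074,  0.078,  0.082,
        0.086,  0.09 ,  0.094,  0.098,  0.102,  0.106,  0.11 ,  0.114,
        0.118]))
((504.7066650390625, -221.21046447753906), (131.47962951660156, 231.96774291992188), 77.68443298339844)
(422, 250) [ 0.48611157 -0.2180639   0.08365419]
(427, 227) [ 0.5355281  -0.22914713  0.08292739]
(421, 236) [ 0.51624032 -0.21646333  0.08097707]
(413, 272) [ 0.43899539 -0.19604283  0.10042628]
(392, 270) [ 0.44318972 -0.15515667  0.0727217 ]
(440, 190) [ 0.62876888 -0.27504248  0.00209077]
side bench z 0.0008713357782685989 n 6294 (array([   0,  232, 7704, 1310,  414,  348,  309,  306,  297,  418,  358,
        261,  283,  322,  232,  260,  262,  248,  243, 1158, 2028,  459,
       1511,  798,  132,   28,   65,   44,    0,    0,    0,    0]), array([-0.01 , -0.006, -0.002,  0.002,  0.006,  0.01 ,  0.014,  0.018,
        0.022,  0.026,  0.03 ,  0.034,  0.038,  0.042,  0.046,  0.05 ,
        0.054,  0.058,  0.062,  0.066,  0.07 ,  0.074,  0.078,  0.082,
        0.086,  0.09 ,  0.094,  0.098,  0.102,  0.106,  0.11 ,  0.114,
        0.118]))
((507.75262451171875, -220.46746826171875), (134.0668487548828, 233.81024169921875), 77.69160461425781)
(400, 299) [ 0.48881616 -0.21516695  0.08089037]
(428, 290) [ 0.5475619  -0.22758223  0.08088151]
(385, 305) [ 0.44415674 -0.22378163  0.09554521]
```

```bash
ls pics; nproc
```

```text
side0.png
side_crop0.png
top0.png
top_crop0.png
wrist0.png
4
```

View pics/top_crop0.png

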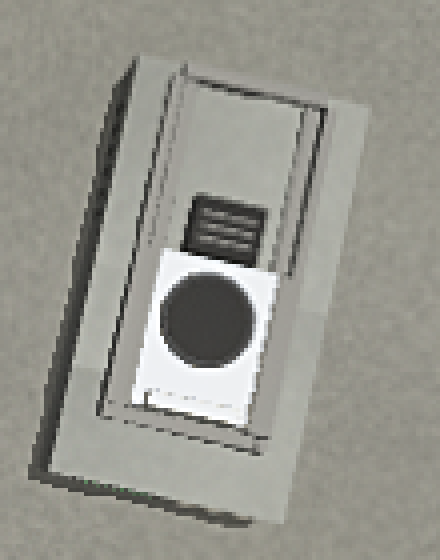

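View pics/side_crop0.png

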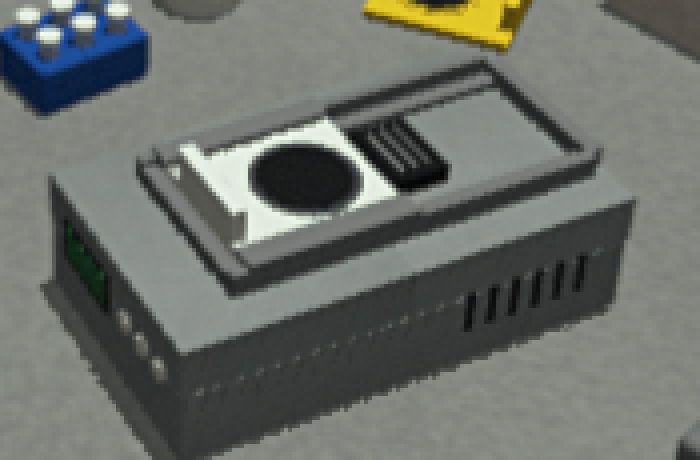

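Round photometer: centre is about (0.506, -0.221), yaw about -12.3°, size 131x232 mm, top about 70 mm, all as specified. The tool is already within about 1° of aligned. I'll move above it with the fingers closing.

move_arm(targets=[28, 0, -32, 0, 0, 0, 28, 0, -32, 0, 0, 0, 28, 0, -32, 0, 0, 0, 28, 0, -32, 0, 0, 0, 28, 0, -32, 0, 0, 0], hand=-1, squeeze=20)

```text
time_s: 0.78
position: [0.2279, 0.345, 0.2177]
tool_rot: [[0.972, -0.0, 0.234], [-0.234, -0.0, 0.972], [-0.0, -1.0, -0.0]]
ft_force: [-0.0, -0.6, 0.5]
grip_width: -0.0005
```

move_arm(targets=[28, 0, -32, 0, 0, 0, 28, 0, -32, 0, 0, 0, 28, 0, -32, 0, 0, 0, 28, 0, -32, 0, 0, 0, 28, 0, -32, 0, 0, 0])

```text
time_s: 1.4
position: [0.3265, 0.1566, 0.2178]
tool_rot: [[0.972, 0.0, 0.235], [-0.235, 0.0, 0.972], [0.0, -1.0, 0.0]]
ft_force: [0.3, -0.5, 0.4]
grip_width: -0.0001
```

move_arm(targets=[28, 0, -32, 0, 0, 0, 28, 0, -32, 0, 0, 0, 28, 0, -32, 0, 0, 0, 28, 0, -32, 0, 0, 0, 28, 0, -32, 0, 0, 0])

```text
time_s: 2.02
position: [0.4251, -0.0319, 0.2177]
tool_rot: [[0.972, -0.0, 0.235], [-0.235, 0.0, 0.972], [-0.0, -1.0, 0.0]]
ft_force: [0.7, 0.3, 0.2]
grip_width: 0.0
```

move_arm(targets=[28, 0, -32, 0, 0, 0, 28, 0, -32, 0, 0, 0, 28, 0, -32, 0, 0, 0, 28, 0, -32, 0, 0, 0, 0, 0, 0, 0, 0, 0])

```text
time_s: 2.65
position: [0.5041, -0.1832, 0.2168]
tool_rot: [[0.972, -0.001, 0.237], [-0.237, 0.0, 0.972], [-0.001, -1.0, 0.0]]
ft_force: [-0.5, 0.3, -0.7]
grip_width: 0.0001
```

```bash
cat > w.py <<'E'
from h import *
import sys
def wrist(tag):
    s=env.observe(); im=get_image('wrist')
    M=np.array(im['mount']); Rt=np.array(s['tool_rot']); p=np.array(s['position'])
    Rcw=Rt@M[:3,:3]; tcw=Rt@M[:3,3]+p
    X=cloud(im,Rcw.T,-Rcw.T@tcw)
    cv2.imwrite(f'pics/w{tag}.png',im['pixels'][:,:,::-1])
    pickle.dump((s,im,X),open(f'w{tag}.pkl','wb'))
    return s,im,X
E
python3 - <<'E'
from w import *
s,im,X=wrist('1')
P=X.reshape(-1,3); print(s['position'])
top=P[(P[:,2]>0.064)&(P[:,2]<0.1)&(abs(P[:,0]-.506)<.14)&(abs(P[:,1]+.22)<.1)]
print(len(top),cv2.minAreaRect((top[:,:2]*1000).astype(np.float32)))
px=im['pixels'].astype(int)
a=np.deg2rad(-12.3);C=np.array([.506,-.221]); Q=(P[:,:2]-C)@np.array([[np.cos(a),-np.sin(a)],[np.sin(a),np.cos(a)]])
R=np.c_[Q*1000,P[:,2:]*1000]; g=px.reshape(-1,3).sum(1)
near=(abs(R[:,0])<116)&(abs(R[:,1])<65)
w=near&(px.reshape(-1,3).min(1)>200)&(R[:,2]>74)
print('white',w.sum(),np.percentile(R[w],[1,50,99],axis=0))
b=near&(px.reshape(-1,3).max(1)<90)&(R[:,2]>74)&(R[:,0]>15)&(R[:,0]<60)&(abs(R[:,1])<30)
print('tab',b.sum(),np.percentile(R[b],[2,50,98],axis=0))
k=near&(px.reshape(-1,3).max(1)<90)&(R[:,2]>74)&(R[:,0]>-70)&(R[:,0]<5)&(abs(R[:,1])<30)
print('win',k.sum(),np.percentile(R[k],[2,50,98],axis=0))
E
```

```text
[ 0.50405487 -0.18323179  0.21684203]
38396 ((502.1094665527344, -219.44049072265625), (130.37789916992188, 225.4760284423828), 77.92485809326172)
white 2546 [[-69.9258505  -30.53961046  78.84834355]
 [-15.54328977 -19.28773579  80.47468109]
 [ 12.35497263  32.10953141  99.24329501]]
tab 1261 [[ 15.35906752 -17.13249022  78.81374436]
 [ 28.52415268   2.89993956  80.63402866]
 [ 44.73063609  20.8212585   81.992671  ]]
win 28855 [[-32.37136666 -18.75380149  80.76932848]
 [-23.97189661   3.63970791 303.28082066]
 [ -4.15913188  29.20527708 325.14710161]]
```

View pics/w1.png

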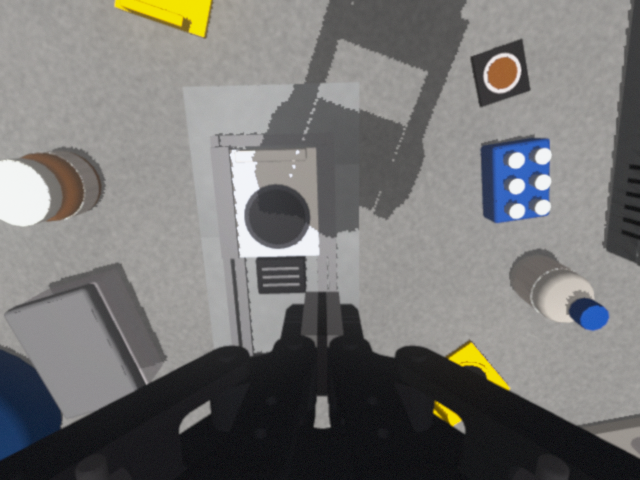

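move_arm(targets=[0, 0, 0, 0, -0.024, 0, 21, 0, -18, 0, 0, 0, 21, 30, -18, 0, 0, 0, 0, 40, 0, 0, 0, 0, 0, 35, 0, 0, 0, 0])

```text
time_s: 3.32
position: [0.5367, -0.2242, 0.1118]
tool_rot: [[0.978, -0.0, 0.209], [-0.209, 0.0, 0.978], [-0.0, -1.0, 0.0]]
ft_force: [1.0, -0.2, -0.3]
grip_width: -0.0001
```

move_arm(targets=[0, 0, 0, 0, 0, 0, 0, 0, 0, 0, 0, 0, 0, 0, 0, 0, 0, 0, 0, 0, 0, 0, 0, 0, 0, 0, 0, 0, 0, 0])

```text
time_s: 3.95
position: [0.5371, -0.2253, 0.1133]
tool_rot: [[0.977, 0.001, 0.211], [-0.211, -0.0, 0.977], [0.001, -1.0, -0.0]]
ft_force: [0.3, -0.1, -0.4]
grip_width: 0.0003
```

```bash
python3 - <<'E'
from w import *
s,im,X=wrist('2'); print(s['position'],s['tool_rot'],s['ft_force'])
for n in ['side','top']:
    i=get_image(n)['pixels'][:,:,::-1]
    c=i[200:380,300:520] if n=='side' else i[160:320,350:500]
    cv2.imwrite(f'pics/{n}2.png',cv2.resize(c,None,fx=3.6,fy=3.3))
E
```

```text
[ 0.53710074 -0.22533225  0.11330212] [[ 9.77451946e-01  6.41280188e-04  2.11157006e-01]
 [-2.11156714e-01 -4.94061923e-04  9.77452095e-01]
 [ 7.31145299e-04 -9.99999672e-01 -3.47511171e-04]] [ 0.25436528 -0.11668781 -0.43782167]
```

View pics/w2.png

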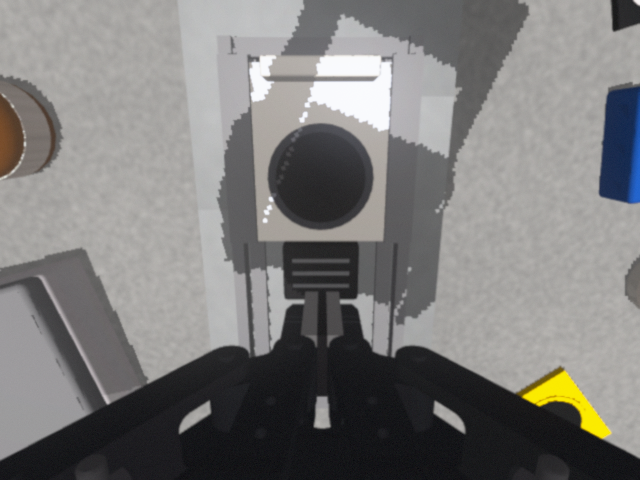

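View pics/side2.png

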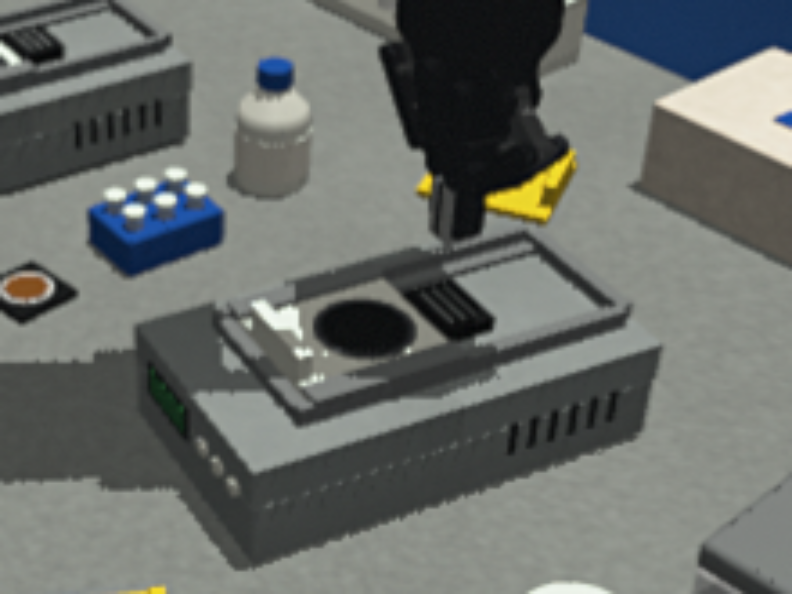

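```bash
python3 - <<'E'
from w import *
s,im,X=pickle.load(open('w2.pkl','rb'))
p=np.array(s['position']);R=np.array(s['tool_rot'])
for uv in [(290,236),(320,236),(380,236),(290,248),(320,250),(320,268),(290,292),(350,292),(355,270),(287,270),(270,60),(320,72),(320,80),(320,150)]:
    x=X[uv[1],uv[0]]; print(uv,(x*1000).round(1),'tool',((x-p)@R*1000).round(1))
E
```

```text
(290, 236) [ 513.1 -237.1   80.7] tool [-21.   32.6 -16.6]
(320, 236) [ 516.6 -222.1   80. ] tool [-20.8  33.3  -1.2]
(380, 236) [ 523.  -191.9   80.1] tool [-20.8  33.2  29.7]
(290, 248) [ 519.6 -238.8   80. ] tool [-14.3  33.3 -16.8]
(320, 250) [ 523.9 -223.7   80.3] tool [-13.3  33.   -1.2]
(320, 268) [ 533.5 -225.8   80.6] tool [-3.5 32.7 -1.2]
(290, 292) [ 543.4 -244.4   80.7] tool [ 10.2  32.6 -17.3]
(350, 292) [ 549.9 -213.    81.3] tool [ 9.9 32.  14.8]
(355, 270) [ 538.2 -208.    81.2] tool [-2.6 32.  17.2]
(287, 270) [ 530.6 -242.9   81.3] tool [ -2.6  32.  -18.6]
(270, 60) [ 434.7 -225.    99.3] tool [-100.2   14.   -21.3]
(320, 72) [ 443.2 -206.1   98.7] tool [-95.9  14.6  -1. ]
(320, 80) [ 444.6 -206.5   84.9] tool [-94.4  28.3  -1.1]
(320, 150) [ 474.3 -212.9   82.8] tool [-64.   30.5  -1.1]
```

move_arm(targets=[0, 15, 0, 0, 0, 0, 0, 8, 0, 0, 0, 0, 0, 3, 0, 0, 0, 0, 0, 3, 0, 0, 0, 0, 0, 2, 0, 0, 0, 0])

```text
time_s: 4.72
position: [0.5371, -0.2253, 0.0818]
tool_rot: [[0.977, 0.0, 0.211], [-0.211, -0.0, 0.977], [0.0, -1.0, -0.0]]
ft_force: [0.1, -0.1, -0.1]
grip_width: 0.0004
```

move_arm(targets=[0, 1, 0, 0, 0, 0, 0, 1, 0, 0, 0, 0, 0, 0, 0, 0, 0, 0, 0, 0, 0, 0, 0, 0, 0, 0, 0, 0, 0, 0])

```text
time_s: 5.35
position: [0.537, -0.2252, 0.0799]
tool_rot: [[0.977, 0.0, 0.211], [-0.211, -0.0, 0.977], [0.0, -1.0, -0.0]]
ft_force: [-0.1, 0.4, -0.4]
grip_width: 0.0003
```

move_arm(targets=[0, 1, 0, 0, 0, 0, 0, 0, 0, 0, 0, 0, 0, 1, 0, 0, 0, 0, 0, 0, 0, 0, 0, 0, 0, 0, 0, 0, 0, 0])

```text
time_s: 5.98
position: [0.537, -0.2253, 0.0778]
tool_rot: [[0.977, 0.0, 0.211], [-0.211, -0.0, 0.977], [0.0, -1.0, -0.0]]
ft_force: [0.3, -0.4, 0.3]
grip_width: -0.0004
```

```bash
python3 - <<'E'
from w import *
s,im,X=wrist('3'); print(s['position'],s['ft_force'])
i=get_image('side')['pixels'][:,:,::-1]
cv2.imwrite('pics/side3.png',cv2.resize(i[230:350,320:500],None,fx=4.4,fy=4.4))
E
```

```text
[ 0.53700205 -0.2252786   0.0778212 ] [ 0.28180769 -0.40532279  0.34635842]
```

View pics/side3.png

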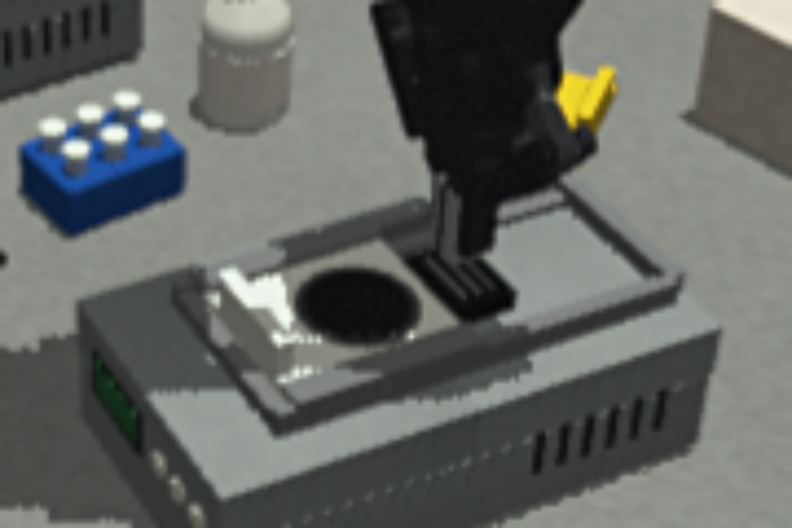

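View pics/w3.png

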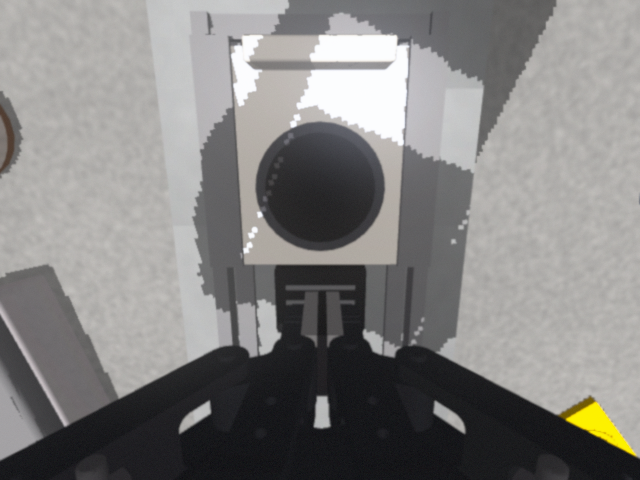

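```bash
python3 - <<'E'
from w import *
im=get_image('side');X=cloud(im)
for v in range(268,296,2): print(v,[tuple((X[v,u]*1000).round(0).astype(int)) for u in (421,424,427,430)])
print()
s,im,X=pickle.load(open('w3.pkl','rb'))
for uv in [(290,270),(320,275),(290,310),(355,310),(320,240),(312,300),(335,300),(312,294),(330,320)]: print(uv,(X[uv[1],uv[0]]*1000).round(1))
E
```

```text
268 [(np.int64(528), np.int64(-223), np.int64(137)), (np.int64(523), np.int64(-234), np.int64(146)), (np.int64(526), np.int64(-239), np.int64(147)), (np.int64(-9223372036854775808), np.int64(-9223372036854775808), np.int64(-9223372036854775808))]
270 [(np.int64(527), np.int64(-224), np.int64(134)), (np.int64(524), np.int64(-234), np.int64(141)), (np.int64(528), np.int64(-237), np.int64(141)), (np.int64(520), np.int64(-251), np.int64(152))]
272 [(np.int64(528), np.int64(-224), np.int64(129)), (np.int64(524), np.int64(-235), np.int64(137)), (np.int64(521), np.int64(-244), np.int64(143)), (np.int64(520), np.int64(-251), np.int64(148))]
274 [(np.int64(527), np.int64(-225), np.int64(126)), (np.int64(524), np.int64(-235), np.int64(133)), (np.int64(527), np.int64(-239), np.int64(134)), (np.int64(520), np.int64(-252), np.int64(145))]
276 [(np.int64(527), np.int64(-226), np.int64(122)), (np.int64(529), np.int64(-231), np.int64(123)), (np.int64(528), np.int64(-238), np.int64(128)), (np.int64(520), np.int64(-252), np.int64(141))]
278 [(np.int64(527), np.int64(-226), np.int64(117)), (np.int64(53
[... 1360 characters left out ...]
(np.int64(537), np.int64(-228), np.int64(82)), (np.int64(542), np.int64(-231), np.int64(81)), (np.int64(548), np.int64(-233), np.int64(79))]
294 [(np.int64(530), np.int64(-227), np.int64(79)), (np.int64(533), np.int64(-231), np.int64(81)), (np.int64(536), np.int64(-236), np.int64(83)), (np.int64(543), np.int64(-237), np.int64(80))]

(290, 270) [ 518.8 -235.5   80.7]
(320, 275) [ 523.7 -223.5   80.8]
(290, 310) [ 526.1 -235.3  104.4]
(355, 310) [ 531.5 -211.6  103.9]
(320, 240) [ 508.5 -220.2   80.7]
(312, 300) [ 524.2 -226.5  103.7]
(335, 300) [ 525.8 -218.1  104.1]
(312, 294) [ 524.  -226.6   98.7]
(330, 320) [ 525.2 -220.2  120. ]<stdin>:3: RuntimeWarning: invalid value encountered in cast
```

Both cameras put the real fingertip at z≈97 mm, about 15 mm above the tab, with no contact force. So the tips sit about 19 mm behind the nominal TCP rather than 8 mm ahead. I'll keep descending, guided by force.

move_arm(targets=[0, 5, 0, 0, 0, 0, 0, 4, 0, 0, 0, 0, 0, 2, 0, 0, 0, 0, 0, 1, 0, 0, 0, 0, 0, 0, 0, 0, 0, 0])

```text
time_s: 6.75
position: [0.537, -0.2252, 0.0658]
tool_rot: [[0.977, -0.0, 0.211], [-0.211, -0.0, 0.977], [-0.0, -1.0, -0.0]]
ft_force: [-0.1, -0.4, 1.8]
grip_width: -0.0002
```

move_arm(targets=[0, 1, 0, 0, 0, 0, 0, 1, 0, 0, 0, 0, 0, 1, 0, 0, 0, 0, 0, 1, 0, 0, 0, 0, 0, 1, 0, 0, 0, 0])

```text
time_s: 7.38
position: [0.537, -0.2252, 0.0608]
tool_rot: [[0.977, -0.0, 0.211], [-0.211, 0.0, 0.977], [-0.0, -1.0, 0.0]]
ft_force: [-2.3, 0.6, 3.3]
grip_width: 0.0002
```

move_arm(targets=[0, 1, 0, 0, 0, 0, 0, 1, 0, 0, 0, 0, 0, 1, 0, 0, 0, 0, 0, 1, 0, 0, 0, 0, 0, 0, 0, 0, 0, 0])

```text
time_s: 8.0
position: [0.5371, -0.2253, 0.0584]
tool_rot: [[0.977, 0.001, 0.211], [-0.211, -0.001, 0.977], [0.001, -1.0, -0.001]]
ft_force: [-5.7, 3.0, 15.5]
grip_width: 0.0001
```

move_arm(targets=[0, 0.5, 0, 0, 0, 0, 0, 0.5, 0, 0, 0, 0, 0, 0.5, 0, 0, 0, 0, 0, 0, 0, 0, 0, 0, 0, 0, 0, 0, 0, 0])

```text
time_s: 8.62
position: [0.5371, -0.2253, 0.0583]
tool_rot: [[0.978, 0.002, 0.211], [-0.211, -0.002, 0.978], [0.002, -1.0, -0.001]]
ft_force: [-9.7, 5.8, 30.0]
grip_width: -0.0001
```

```bash
python3 - <<'E'
from w import *
s,im,X=wrist('4'); print(s['position'],s['ft_force'],s['wrist_torque'])
i=get_image('side')['pixels'][:,:,::-1]
cv2.imwrite('pics/side4.png',cv2.resize(i[230:350,320:500],None,fx=4.4,fy=4.4))
for uv in [(290,275),(320,278),(285,300),(360,300),(320,240),(290,250)]: print(uv,(X[uv[1],uv[0]]*1000).round(1))
E
```

```text
[ 0.53714948 -0.22533477  0.05832843] [-9.69510518  5.76010297 30.0102189 ] [ 0.9470601   1.69092583 -0.01353002]
(290, 275) [ 514.1 -232.8   80.8]
(320, 278) [ 517.7 -222.1   80.6]
(285, 300) [ 527.1 -238.7   72.7]
(360, 300) [ 533.6 -208.9   72.6]
(320, 240) [ 502.7 -218.8   82.2]
(290, 250) [ 504.7 -230.6   80.3]
```

View pics/side4.png

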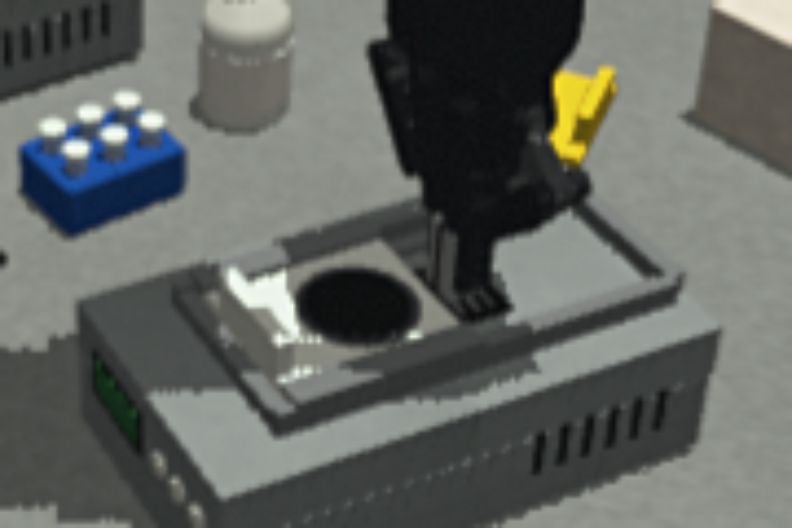

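View pics/w4.png

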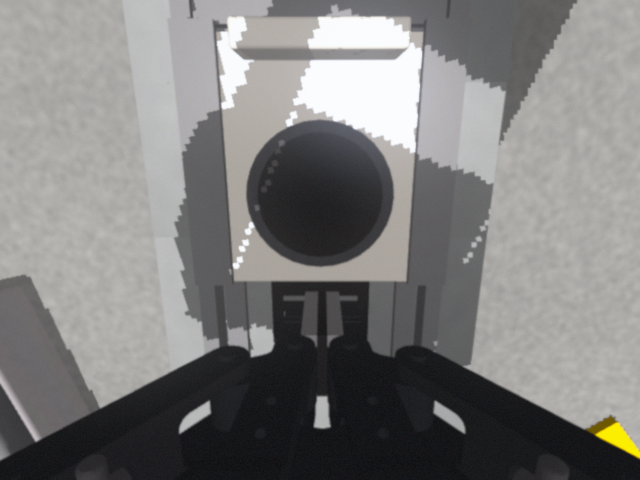

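The tab now reads z≈72.6 mm, which is fully in, and it has a firm stop at 30 N. The cover is still shut. Next I'll retract, move back over the front, and come down before the ridge.

move_arm(targets=[0, -10, 0, 0, 0, 0, 0, -25, 0, 0, 0, 0, 0, -25, 0, 0, 0, 0, -30, 0, 0, 0, 0, 0, -30, 0, -1, 0, 0, 0])

```text
time_s: 9.35
position: [0.4776, -0.2135, 0.1151]
tool_rot: [[0.978, 0.0, 0.211], [-0.211, -0.0, 0.978], [0.0, -1.0, -0.0]]
ft_force: [0.4, -0.5, 0.8]
grip_width: -0.0004
```

move_arm(targets=[-31, 0, 0, 0, 0, 0, -30, 0, 0, 0, 0, 0, 0, 0, 0, 0, 0, 0, 0, 0, 0, 0, 0, 0, 0, 0, 0, 0, 0, 0])

```text
time_s: 9.98
position: [0.4193, -0.201, 0.1152]
tool_rot: [[0.978, 0.0, 0.211], [-0.211, -0.0, 0.978], [0.0, -1.0, -0.0]]
ft_force: [-0.1, -0.4, 0.3]
grip_width: -0.0
```

```bash
python3 - <<'E'
from w import *
s,im,X=wrist('5'); print(s['position'],s['ft_force'])
g=get_image('side');i=g['pixels'][:,:,::-1]; Y=cloud(g)
cv2.imwrite('pics/side5.png',cv2.resize(i[230:350,320:500],None,fx=4.4,fy=4.4))
u=np.array([.9774,-.2113]);v=np.array([.2113,.9774]);C=np.array([.506,-.220])
P=Y.reshape(-1,3);Q=np.c_[(P[:,:2]-C)@u,(P[:,:2]-C)@v,P[:,2]]*1000
b=(Q[:,0]>17)&(Q[:,0]<45)&(abs(Q[:,1])<16); print('tab z',np.nanpercentile(Q[b,2],[10,50,90]))
print('TCP reader',((np.array(s['position'])[:2]-C)@u*1000),((np.array(s['position'])[:2]-C)@v*1000))
T=get_image('top');X=cloud(T).reshape(-1,3);Q=np.c_[(X[:,:2]-C)@u,(X[:,:2]-C)@v,X[:,2]]*1000
E
```

```text
[ 0.41927626 -0.20100378  0.11520005] [-0.12661495 -0.42266542  0.32816679]
tab z [71.29414886 72.59156506 73.83589931]
TCP reader -88.7776898756646 0.24218134870620175
```

View pics/side5.png

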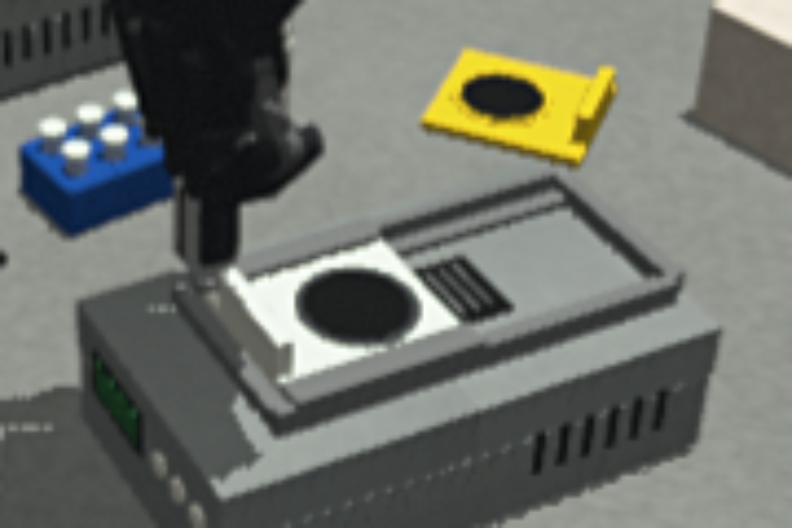

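move_arm(targets=[0, 15, 0, 0, 0, 0, 0, 15, 0, 0, 0, 0, 0, 8, 0, 0, 0, 0, 0, 4, 0, 0, 0, 0, 0, 0, 0, 0, 0, 0])

```text
time_s: 10.75
position: [0.4186, -0.2007, 0.0734]
tool_rot: [[0.977, 0.0, 0.211], [-0.211, 0.0, 0.977], [0.0, -1.0, 0.0]]
ft_force: [-0.1, -0.4, 0.3]
grip_width: -0.0
```

```bash
python3 - <<'E'
from w import *
s,im,X=wrist('6'); print(s['position'],s['ft_force'])
g=get_image('side');i=g['pixels'][:,:,::-1]
cv2.imwrite('pics/side6.png',cv2.resize(i[230:350,320:500],None,fx=4.4,fy=4.4))
E
```

```text
[ 0.41860124 -0.200722    0.0733736 ] [-0.11248864 -0.44813992  0.30149453]
```

View pics/side6.png

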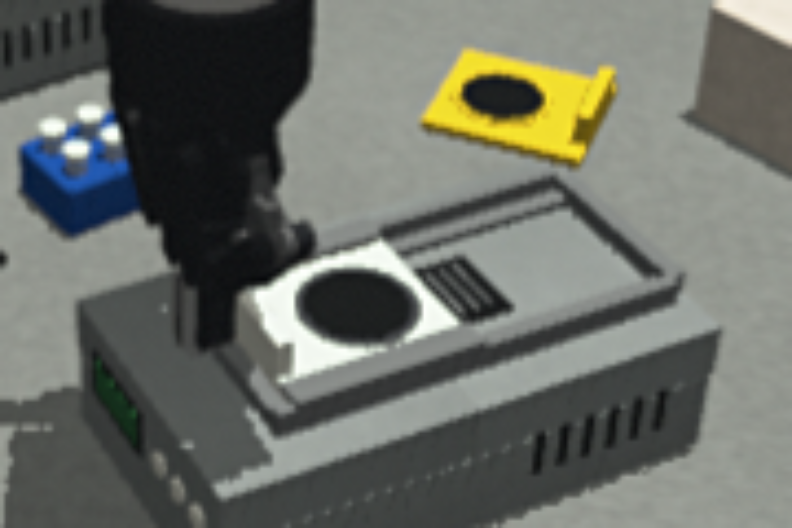

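move_arm(targets=[4, 0, 0, 0, 0, 0, 4, 0, 0, 0, 0, 0, 5, 0, 0, 0, 0, 0, 6, 0, 0, 0, 0, 0, 6, 0, 0, 0, 0, 0])

```text
time_s: 11.48
position: [0.4433, -0.206, 0.0733]
tool_rot: [[0.977, -0.0, 0.211], [-0.211, 0.0, 0.977], [-0.0, -1.0, -0.0]]
ft_force: [-2.4, 0.5, 1.7]
grip_width: -0.0
```

```bash
cat > chk.py <<'E'
from w import *
import sys
t=sys.argv[1]
s,im,X=wrist(t); print(s['time_s'],s['position'],s['ft_force'])
u=np.array([.9774,-.2113]);v=np.array([.2113,.9774]);C=np.array([.506,-.220])
print('TCP reader',(np.array(s['position'])[:2]-C)@u*1000,(np.array(s['position'])[:2]-C)@v*1000)
g=get_image('side');i=g['pixels'][:,:,::-1]
cv2.imwrite(f'pics/side{t}.png',cv2.resize(i[230:350,320:500],None,fx=4.4,fy=4.4))
for nm,gg in [('side',g),('top',get_image('top'))]:
    P=cloud(gg).reshape(-1,3);Q=np.c_[(P[:,:2]-C)@u,(P[:,:2]-C)@v,P[:,2]]*1000
    c=gg['pixels'].reshape(-1,3).astype(int)
    w=(c.min(1)>(110))&(c.max(1)-c.min(1)<30)&(abs(Q[:,0])<112)&(abs(Q[:,1])<38)&(Q[:,2]>77)&(Q[:,2]<84)
    w&=c.min(1)>190
    if w.sum()>30: print(nm,'white plate',w.sum(),np.percentile(Q[w],[1,50,99],axis=0).round(1).tolist())
E
python3 chk.py 7
```

```text
11.475 [ 0.44330441 -0.20602638  0.07333044] [-2.37338872  0.4660345   1.71095162]
TCP reader -64.23129505525841 0.41024016846890904
side white plate 344 [[-42.7, -35.8, 78.4], [8.3, -7.3, 80.4], [31.9, 36.7, 82.3]]
top white plate 135 [[-11.2, -36.9, 77.8], [21.8, 24.8, 81.1], [30.2, 36.1, 83.9]]
```

View pics/side7.png

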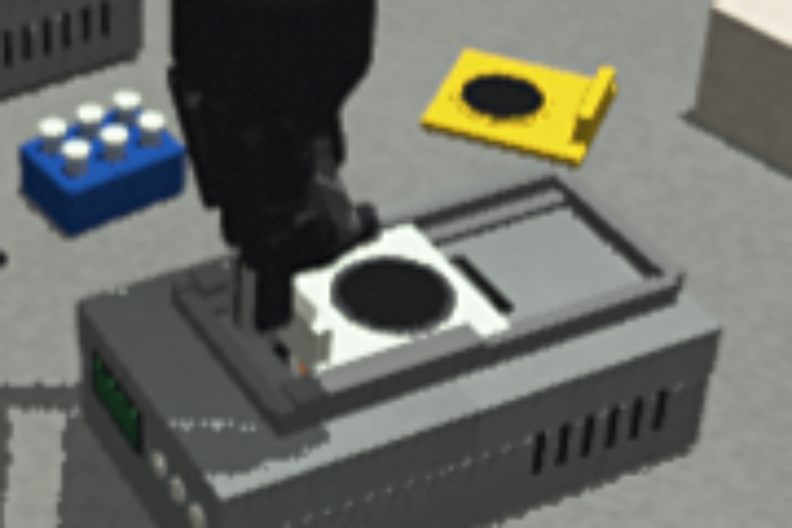

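move_arm(targets=[7, 0, 0, 0, 0, 0, 7, 0, 0, 0, 0, 0, 7, 0, 0, 0, 0, 0, 7, 0, 0, 0, 0, 0, 7, 0, 0, 0, 0, 0])

```text
time_s: 12.25
position: [0.4776, -0.2134, 0.0733]
tool_rot: [[0.977, -0.0, 0.211], [-0.211, 0.0, 0.977], [-0.0, -1.0, 0.0]]
ft_force: [-0.7, 1.0, 1.4]
grip_width: -0.0002
```

move_arm(targets=[7, 0, 0, 0, 0, 0, 7, 0, 0, 0, 0, 0, 7, 0, 0, 0, 0, 0, 6, 0, 0, 0, 0, 0, 3, 0, 0, 0, 0, 0])

```text
time_s: 12.88
position: [0.5068, -0.2197, 0.0733]
tool_rot: [[0.977, -0.0, 0.211], [-0.211, 0.0, 0.977], [-0.0, -1.0, -0.0]]
ft_force: [-1.6, 0.2, 1.6]
grip_width: -0.0001
```

```bash
python3 chk.py 8
```

```text
12.875 [ 0.50677497 -0.2197499   0.07330059] [-1.56836134  0.18436352  1.64409699]
TCP reader 0.7046104891133066 0.4081940500006747
side white plate 403 [[20.7, -36.9, 78.3], [60.6, -22.1, 80.4], [96.5, 34.9, 82.8]]
top white plate 79 [[54.8, 17.9, 77.5], [80.9, 30.7, 80.7], [93.4, 36.1, 83.7]]
```

View pics/side8.png

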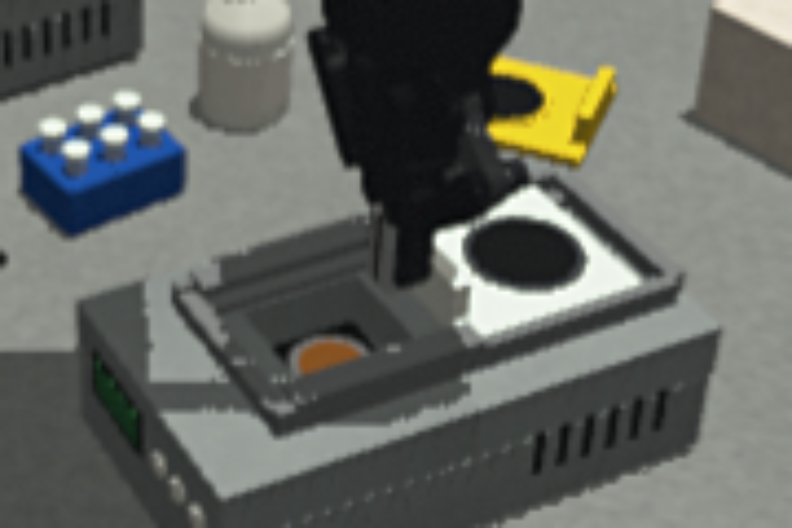

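move_arm(targets=[-8, 0, 0, 0, 0, 0, -12, 0, 0, 0, 0, 0, 0, -20, 0, 0, 0, 0, 0, -40, 0, 0, 0, 0, 0, -50, 0, 0, 0, 0])

```text
time_s: 13.65
position: [0.4857, -0.215, 0.184]
tool_rot: [[0.977, -0.002, 0.212], [-0.212, 0.001, 0.977], [-0.002, -1.0, 0.001]]
ft_force: [-0.7, 0.7, 0.5]
grip_width: -0.0002
```

move_arm(targets=[-40, -20, 0, 0, 0, 0, -50, 0, 0, 0, 0, 0, -50, 0, 0, 0, 0, 0, 0, 0, 0, 0, 0, 0, 0, 0, 0, 0, 0, 0])

```text
time_s: 14.28
position: [0.3502, -0.1861, 0.2036]
tool_rot: [[0.977, 0.001, 0.212], [-0.212, -0.001, 0.977], [0.001, -1.0, -0.001]]
ft_force: [-0.1, 0.5, -0.5]
grip_width: -0.0001
```

```bash
python3 chk.py 9; python3 -c "
from h import *
cv2.imwrite('pics/top9.png',get_image('top')['pixels'][:,:,::-1])"
```

```text
14.275 [ 0.3502163  -0.18611913  0.20359771] [-0.14667675  0.47464025 -0.47807688]
TCP reader -159.42201997022758 0.19806472075320408
side white plate 522 [[15.7, -37.4, 78.2], [56.1, -15.3, 80.4], [96.4, 37.1, 83.0]]
top white plate 639 [[13.4, -37.6, 77.4], [43.3, -1.7, 81.1], [92.9, 35.8, 83.9]]
```

View pics/side9.png

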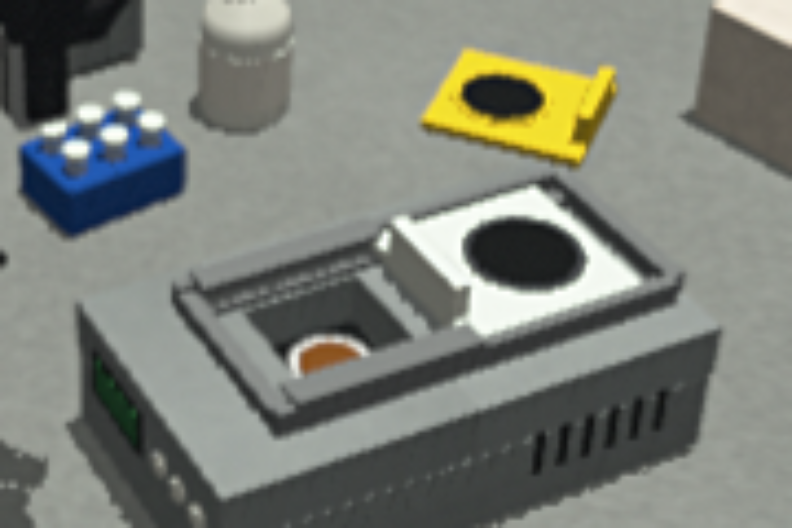

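View pics/top9.png

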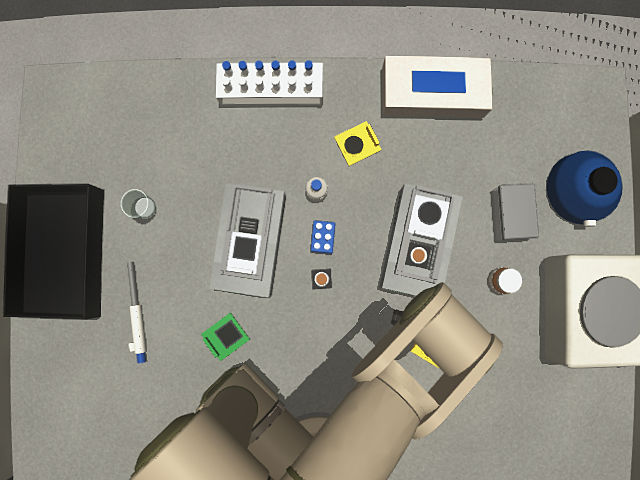

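The bay is fully uncovered. The cover spans x from about 13 to 96 mm, so its centre is about 54 mm (0.054 m, allowed 0.039 to 0.072). It lies flat and centred. The square-window photometer and the bystanders haven't moved, and the arm is clear.

```bash
python3 -c "
from h import *
print(env.close_job())"
```

```text
the job is handed in; nothing more can be done
None
```

The round-window photometer's filter bay is open and the job is handed in; no verdict was reported. With closed fingertips I pressed its tab fully in, then pushed the cover back by its ridge, all within about 14.5 s of the 40 s allowed.

**Tab:** it met a firm stop at about 30 N. Its top measured about 72.6 mm, against 72 mm for fully in, and the cover was still shut at that point.

**Cover:** it slid about 83–84 mm, to x ≈ 54 mm (allowed 39–72 mm). It lies flat, with its top at about 80.5 mm and its middle within about 1 mm of the centre line.

**Surroundings:** in the last top picture the square-window photometer is still shut with its tab out. The bystanders look unmoved by eye; I did not measure them. The arm is clear of everything, with no contact force.

**Disagreement found:** the closed fingertips turned out to be about 14 mm behind the reported TCP, not 8 mm ahead as stated. I noticed because there was no force where contact was expected. I set the later heights from the cameras and the contact force.

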